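Seat the carving head on the ball post and latch it

TASK

Pick up the carving head by its lime-wood block and lower its socket over the ball of the bench post, pushing it down by feel against its spring plungers until it stands fully home and upright on the collar. Then press its latch lever all the way down so that it is locked to the ball, and let go. Work with a gentle hand: do not let the head drop, never press or knock the head on the collar with more than about 60 N, and leave the other tools on the bench where they are.

Things in the scene. Friction and masses are not known exactly. Their poses are not given: they have to be found in the camera images.
- post: Ball post bolted to the bench: dark iron flange (100 x 100 mm plate, 12 mm thick, sleeve 45 mm high) and, clamped upright in its middle, a plain steel column with a collar, a neck of 22 mm and on top a ball of 40 mm. Origin: centre of the flange's underside, on the bench, straight below the ball; z up. It does not move; how high the column is clamped is not measured (next entry).
- post_axis (a point): Point on the ball's axis, 67 mm above the bench: the middle height of the collar's flat top, which lies anywhere from 8 mm below to 8 mm above this point. The collar is 100 mm wide and 8 mm thick; the ball's centre is 30 mm above its top. The head comes home standing on the collar, hard, its foot 59 to 75 mm above the bench: to be felt for. Any turn about the vertical will do.
- head: Carving head, loose, about 0.86 kg, standing on the bench: grey round socket housing (64 mm diameter, foot ring 100 mm, 60 mm tall), steel face plate of 74 mm on top (60 to 66 mm up), half-carved lime block screwed on that, latch lever at the side. Origin: centre of the underside of the foot ring; z up; -x points to the side of the lever.
- block (a point): Where to grip the head: on its axis, in the middle of the square lime block, 90 mm above the foot ring's underside. The block is 46 x 46 mm, sides along the head's x and y, 66 to 110 mm above the underside (low carving to 115 mm). Grip it across the head's y, clear of the lever.
- socket (a point): Mouth of the head's socket (same point as its origin): bore of 42 mm, 52 mm deep, 1 mm clearance all round the ball. Two spring plungers 28 mm up the bore, at +y and -y, grip the ball: a tight push fit. From 12 mm above home down to home it takes 12 to 25 N, more than the head's weight, and let go on the way it stays hanging there; only the hard collar is home.
- latch (a joint): Latch lever of the head, rad: 0 = open (slanting up and out, 52 degrees above level), 0.90 = fully down (level) at a hard stop, its pawl under the ball; pressed much harder there, it tips the head. Hinge along the head's y, 40 mm towards -x and 44 mm above the foot. Stiff by friction: 3 to 8 N at the pad, stays where it is left. Blocked while the head is well short of home; if down beforehand, the socket does not go on.
- latch_pad (a point): Centre of the upper face of the black thumb pad at the lever's tip (26 mm long, 22 mm wide, 8 mm thick), 45 mm from the hinge. Lever open: about 65 mm to the head's -x and 82 mm above its foot; lever down: 85 mm to -x and 48 mm above the foot.
- gouge_a: carving gouge lying flat on the bench between the task's places, turned wooden handle and steel blade, 235 mm long, 26 mm high; bystander, leave alone
- gouge_b: second gouge with a wider blade, lying to the right side, 235 mm long; bystander
- mallet: round carver's mallet standing on its head, handle up, 94 mm diameter, 210 mm tall, towards the far side; bystander
- stone: grey sharpening stone in a dark wooden case, 70 x 200 x 34 mm, towards the far side; bystander
- knife: carving knife with dark wooden handle, 180 mm long, lying near the robot; bystander
- blank: plain square lime blank, 46 x 46 x 60 mm, no socket under it, towards the far side; bystander
- brush: bench brush, 250 mm long, lying to the left side; bystander

How it is judged:
On the way, in this order (a step that is already met when the one before it is completed fails the run):
1. the head is home on the collar and upright, with its lever still up (z of column_c0 in the frame of head above 0.0275 m and horizontal distance between head and post below 0.004 m and angle between head's own z axis and vertical below 0.06 rad and value of joint latch below 0.35 rad), for 0.2 s.
2. the latch lever is pressed fully down with the head home (z of column_c0 in the frame of head above 0.0275 m and horizontal distance between head and post below 0.004 m and angle between head's own z axis and vertical below 0.06 rad and value of joint latch above 0.83 rad), for 0.2 s.
At the end, for the whole second after the job is handed in: The head stands home on the post's collar (the ball's centre at least 27.5 mm above its foot, 30 mm being fully home; within 4 mm of the ball's axis, within 0.06 rad of upright), at rest and released, with the latch lever down (0.83 rad or more of 0.90) (all of step 2 and linear speed of head below 0.02 m/s); the robot touches nothing.
It fails at once if the head presses or knocks on the post's collar with more than 60 N (contact force between head and column_c2 above 60 N).
It fails at once if the head is dropped: it moves faster than 0.12 m/s with no finger on it (contact force between the fingers and head below 0.1 N and linear speed of head above 0.12 m/s).
It fails at once if a bystander is shifted by more than 25 mm (distance of any of gouge_a, gouge_b, mallet, stone, knife, blank, brush from where it was at the start of the episode above 0.025 m).
It also fails if it takes over 70 s, if anything falls off the work surface, if the arm or the gripper's body presses on something with over 40 N, if the wrist force passes 120 N, or if a joint passes its speed limit or range.

ROBOT

A 6-joint arm with a two-finger parallel gripper is mounted at the origin on the work surface. World frame = base frame: x ahead of the robot, y to its left, z up, the work surface at z = 0. Lengths are in m, angles in rad, forces in N, time in s.
With the tool pointing down it reaches from about 0.375 to 0.9 m from the base axis. Payload 3.1 kg.
Tool frame: the origin (TCP) lies at the centre of the arm's flange, where the gripper is bolted on; the fingertips stand 182 mm ahead of it and the grasp point (between the pads) lies 164 mm ahead of it; z points along the fingers, y is the line along which they close (so a half turn about z gives the same grasp; the last joint's range is limited). The gripper opens to 87 mm and grips with 3 to 60 N. Pads are 19 mm wide; open, the fingers measure 117 mm over their backs; the gripper's body (75 mm by 190 mm) begins 51 mm behind the grasp point.
Start: joints at [1.145, 0.527, 1.433, -0, 1.181, -0.178], TCP at [0.153, 0.606, 0.405] pointing down, gripper open.
Joint ranges: [-3.08, 3.08], [-0.75, 2.2], [0.22, 2.44], [-1.43, 4.57], [0, 2.65], [-2.85, 2.85]. Speed limits (rad/s): [2.79, 2.79, 3.14, 3.14, 3.14, 3.14].

INTERFACE

Orientations are given as a unit quaternion [x, y, z, w].
In Python, from rig import * gives the robot as it stands.
- The arm moves only by the tool move_arm, never from a script. Its argument "commands" is a list that holds one entry, the list of rows, each a list of 6 numbers: the shift along the tool's x, y, z in units of 40 mm (1.0 is 40 mm), then the turn, a rotation vector about the tool's x, y, z in rad. A call has 1 to 12 rows; each row is the pose to reach, as a shift and turn from the pose commanded when the call began, along the tool's axes at that moment; what a row does not reach only later rows make up. A row lasts 1/8 s, in which the tool goes at most 62.5 mm and 10.7 degrees, less where a joint would pass 70% of its speed; a pose out of reach is approached as far as the arm can. A call with a gripper value outside its range is refused whole. "claw" is the closure, from -1 (fully open) to 1 (shut), so that 0 is half open, set as the call begins (left out, the last holds). The fingers move at their own pace and stop on an object; "squeeze" is the grip in N (left out, the last holds). Time passes only in rows, so rows that repeat a pose let the fingers close. It gives the time, the measured TCP pose, the force, the opening and the grip force at its end, in the units of the state.
- get_obs(): the state, without advancing time (a new reading comes with each control period).
- camera(name): name is "scene" or "top" or "wrist"; returns a dict with "pixels" (420x560x3 uint8, blue, green, red), "range_z" (420x560 float32, m along the optical axis (not along the pixel's ray), 0 where there is no reading), "camera_matrix" (3x3 intrinsics, pixels), "extrinsics" (4x4, takes a point from world to camera coordinates). Camera axes: x right, y up, looking along -z (the intrinsics and any distortion apply to the point x, -y, -z); pixel columns grow to the right and rows downward; lengths in m; the calibration is good to about 2 mm. A picture is of the moment at which its call begins.
- hand_in(): hands the job in; it is judged then, once.
The state is a dict: "time": time; "q": joint angles; "joint_velocities": joint speeds; "joint_torque": joint torques, N m; "position": TCP position; "tool_rot": TCP orientation; "ft_force": force on the tool from outside, world axes, zero at the start; "moment": the same for the moment, N m; "grip_width": finger opening in m; "grip_force": force on a finger pad.
Only numpy, scipy, OpenCV 4.12 (cv2) and the standard library are available. Lean on these libraries where they do the work, as an engineer would, in place of code of your own. Each camera call takes 0.05 s, during which the arm holds its last target. There are 200 camera calls.

## Working session

There is one attempt and no reset: what is moved stays moved. The work goes in short steps, Python scripts to look and compute and a tool call to move; the robot and the scene stay as the last step left them, time stands still between calls to the robot, and variables do not carry over. Pictures are saved under pics/ and viewed, at most 10 in all, crops included, and the job is handed in when it is done.

Besides the shell and the picture viewer there is one more tool, called after "Emit:" as name(argument=value, ...), one argument or row to a line, values as JSON. move_arm: Moves the arm, as the interface text tells. Its arguments: {"type":"object","properties":{"commands":{"type":"array","items":{"type":"array","items":{"type":"array","items":{"type":"number"}}}},"claw":{"type":"number"},"squeeze":{"type":"number"}},"required":["commands"]}

```bash
mkdir -p pics; ls; cat > h.py <<'E'
from rig import *
import numpy as np, cv2
def cloud(c):
    K=c["camera_matrix"];E=c["extrinsics"];d=c["range_z"]
    v,u=np.mgrid[:420,:560]
    p=np.stack([(u-K[0,2])/K[0,0]*d,-(v-K[1,2])/K[1,1]*d,-d],-1)
    return (p-E[:3,3])@E[:3,:3]
E
python3 - <<'E'
from h import *
for n in("top","scene"):
    c=camera(n);cv2.imwrite(f"pics/{n}0.png",c["pixels"]);np.savez(f"{n}0.npz",**c)
    print(n,c["camera_matrix"][0],np.linalg.inv(c["extrinsics"])[:3,3])
o=get_obs();print(o)
E
```

```text
pics
top [418.00699947   0.         282.26816452] [ 0.52061011 -0.00205255  1.28982253]
scene [438.05690088   0.         284.51094898] [1.26420394 0.81110846 0.72576358]
{'time': 0.1, 'q': array([ 1.14447571e+00,  5.28387217e-01,  1.43375197e+00,  2.69400388e-05,
        1.18138845e+00, -1.78508469e-01]), 'joint_velocities': array([-0.00058281, -0.00163857, -0.00326521,  0.0011605 , -0.00233598,
        0.00066411]), 'joint_torque': array([-5.62310615e-04, -4.40988421e+01, -1.77149302e+01,  6.34641806e-02,
        5.33944450e-02, -3.74153717e-05]), 'position': array([0.15315096, 0.60563904, 0.40386759]), 'tool_rot': array([ 1.23594296e-01,  9.92332361e-01, -9.19877797e-04, -3.00035759e-04]), 'ft_force': array([0.37134282, 0.42601116, 0.65096345]), 'moment': array([ 0.01196959, -0.00060384, -0.03908751]), 'grip_force': 0.0, 'grip_width': 0.08675601343860612}
```

View pics/top0.png

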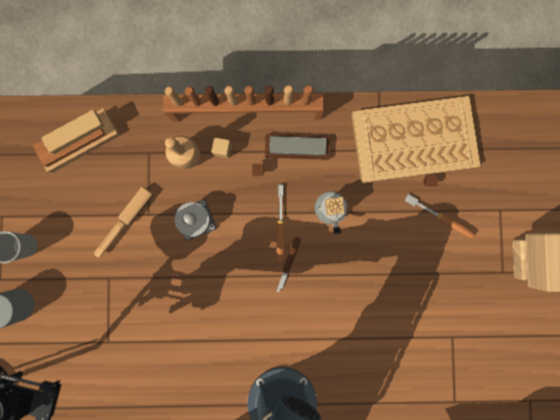

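View pics/scene0.png

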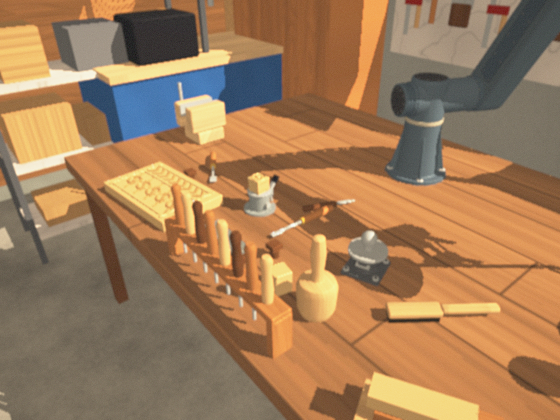

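The top view shows the post at about (193,220), and the head at about (332,208) with its black pad at (337,230). gouge_a lies between them at column 282. The scene view shows the same, with the head at (260,195) and the post at (368,255).

```bash
python3 - <<'E'
from h import *
c=dict(np.load("top0.npz"));P=cloud(c);px=c["pixels"].astype(int)
def reg(u0,u1,v0,v1,z0,z1,m=None):
    s=P[v0:v1,u0:u1];k=(s[...,2]>z0)&(s[...,2]<z1)
    if m is not None:k&=m[v0:v1,u0:u1]
    return s[k]
def show(n,q):
    if len(q)<3:print(n,len(q));return
    print(n,len(q),"mean",q.mean(0).round(4),"min",q.min(0).round(3),"max",q.max(0).round(3),"rect",cv2.minAreaRect((q[:,:2]*1000).astype(np.float32)))
hsv=cv2.cvtColor(c["pixels"],cv2.COLOR_BGR2HSV).astype(int)
yel=(hsv[...,2]>130)&(hsv[...,1]>60)
show("block",reg(305,365,185,245,.1,.125))
show("head low",reg(305,365,185,245,.01,.03))
show("plate",reg(305,365,185,245,.055,.08))
dark=hsv[...,2]<60
show("pad",reg(322,350,218,240,.06,.09,dark))
show("flange",reg(165,225,190,250,.005,.02))
show("collar",reg(165,225,190,250,.055,.08))
show("ball top",reg(165,225,190,250,.1,.135))
show("ballcap",reg(165,225,190,250,.09,.135))
for n,u,v in(("gouge",282,220),("mallet",180,150),("table",240,260)):print(n,P[v,u].round(3))
q=reg(265,300,180,260,.008,.05);show("gouge_a",q)
cv2.imwrite("pics/crop.png",np.hstack([cv2.resize(c["pixels"][185:245,a:a+60],(400,400),interpolation=2) for a in(165,305)]))
E
```

```text
block 269 mean [ 0.5832 -0.16    0.1097] min [ 0.559 -0.185  0.1  ] max [ 0.607 -0.137  0.118] rect ((583.5568237304688, -160.6516571044922), (46.12335968017578, 46.74230194091797), 5.599140644073486)
head low 10 mean [ 0.57   -0.1444  0.0133] min [ 0.534 -0.206  0.01 ] max [ 0.626 -0.111  0.026] rect ((576.0471801757812, -159.67112731933594), (72.4587631225586, 72.41908264160156), 32.95795822143555)
plate 252 mean [ 0.5715 -0.1564  0.0662] min [ 0.516 -0.196  0.055] max [ 0.619 -0.124  0.08 ] rect ((567.8085327148438, -159.64663696289062), (71.46692657470703, 103.34605407714844), 89.2801742553711)
pad 33 mean [ 0.5141 -0.1668  0.083 ] min [ 0.505 -0.176  0.071] max [ 0.522 -0.159  0.09 ] rect ((514.0194091796875, -166.58578491210938), (16.578813552856445, 16.799697875976562), 10.80022144317627)
flange 257 mean [0.5487 0.2296 0.011 ] min [0.467 0.18  0.005] max [0.638 0.34  0.02 ] rect ((552.353271484375, 259.5854797363281), (158.248046875, 171.73541259765625), 89.25580596923828)
collar 761 mean [0.552  0.2533 0.065 ] min [0.504 0.206 0.056] max [0.601 0.304 0.072] rect ((552.3618774414062, 255.19290161132812), (97.45296478271484, 96.91355895996094), 89.40724182128906)
ball top 138 mean [0.552  0.2529 0.1093] min [0.536 0.235 0.1  ] max [0.57  0.271 0.118] rect ((552.6465454101562, 253.2437744140625), (36.525718688964844, 34.06889343261719), 89.41261291503906)
ballcap 156 mean [0.5515 0.2523 0.1079] min [0.533 0.235 0.09 ] max [0.57  0.272 0.118] rect ((551.5349731445312, 253.1466827392578), (37.79811096191406, 35.93881607055664), 6.86692476272583)
gouge [ 0.545 -0.01   0.02 ]
mallet [0.742 0.273 0.133]
table [0.425 0.12  0.002]
gouge_a 560 mean [ 0.4978 -0.0163  0.0182] min [ 0.426 -0.061  0.008] max [0.656 0.025 0.03 ] rect ((538.7069091796875, -28.226055145263672), (81.40866088867188, 228.5106658935547), 82.79154968261719)
```

View pics/crop.png

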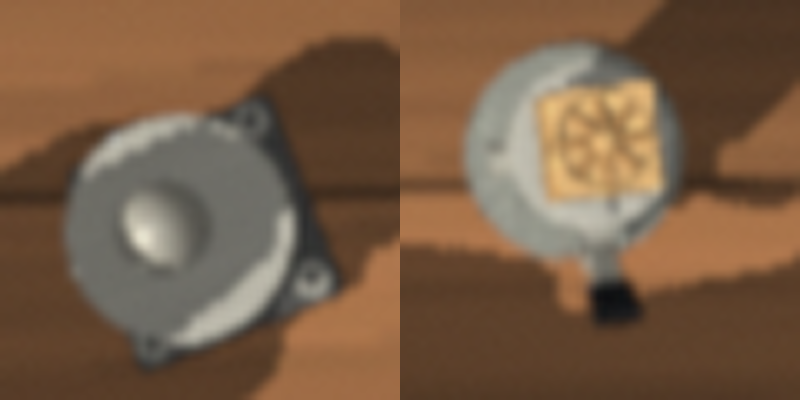

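The crops show the ball at left (150,225) and the carved block at right (605,140), with the black pad at (615,300) towards the robot. Block centre is (0.583,-0.160), head yaw about 5.6°, pad 69 mm from the axis, and post (0.552,0.254). These fit the sizes given.

```bash
cat >> h.py <<'E'
from scipy.spatial.transform import Rotation as R
def Rt(yaw_y): # tool down, tool y at world angle yaw_y (deg)
    a=np.radians(yaw_y);y=np.array([np.cos(a),np.sin(a),0]);z=np.array([0,0,-1.])
    return R.from_matrix(np.stack([np.cross(y,z),y,z],1))
def go(p,yaw_y,o=None):
    o=o or get_obs();r=R.from_quat(o["tool_rot"])
    print("t",round(o["time"],2),"pos",o["position"].round(4),"F",o["ft_force"].round(2),"row",(r.inv().apply(np.array(p)-o["position"])/.04).round(3),(r.inv()*Rt(yaw_y)).as_rotvec().round(4))
E
python3 -c "
from h import *
go([.583,-.160,.36],95.6)"
```

```text
t 0.1 pos [0.1532 0.6056 0.4039] F [0.37 0.43 0.65] row [-15.113 -15.918   1.121] [-0.0018 -0.0007 -0.3456]
```

Emit:
move_arm(
  commands=[
    [[-1.0,-1.05,0,0,0,0],[-2.0,-2.1,0,0,0,-0.05],[-3.0,-3.15,0,0,0,-0.1],[-4.0,-4.2,0,0,0,-0.15],[-5.0,-5.3,0,0,0,-0.2],[-6.0,-6.3,0,0,0,-0.25],[-7.0,-7.4,0,0,0,-0.3],[-8.0,-8.4,0,0,0,-0.345],[-9.0,-9.5,0,0,0,-0.345],[-10.0,-10.5,0,0,0,-0.345],[-11.0,-11.6,0,0,0,-0.345],[-12.0,-12.6,0,0,0,-0.345]],
  ],
  claw=-1,
  squeeze=45,
)

```text
time: 1.6
position: [0.4955, -0.0024, 0.4045]
tool_rot: [-0.048, 0.999, 0.0, -0.0]
ft_force: [-0.2, 1.2, -0.1]
grip_width: 0.0871
grip_force: 0.0
```

```bash
python3 -c "
from h import *
go([.583,-.160,.36],95.6)"
```

```text
t 1.6 pos [ 0.4955 -0.0024  0.4045] F [-0.24  1.15 -0.05] row [-1.799 -4.132  1.111] [ 0.0003 -0.0004 -0.0013]
```

Emit:
move_arm(
  commands=[
    [[-0.6,-1.4,0.35,0,0,0],[-1.2,-2.75,0.7,0,0,0],[-1.8,-4.13,1.1,0,0,0],[-1.8,-4.13,1.1,0,0,0],[-1.8,-4.13,1.1,0,0,0]],
  ],
)

```text
time: 2.22
position: [0.5821, -0.1577, 0.3599]
tool_rot: [-0.048, 0.999, 0.001, -0.001]
ft_force: [0.1, 0.7, 0.1]
grip_width: 0.0865
grip_force: 0.0
```

```bash
python3 - <<'E'
from h import *
go([.583,-.160,.254],95.6)
c=camera("wrist");cv2.imwrite("pics/w1.png",c["pixels"]);P=cloud(c)
for n,a,b in(("block",.1,.125),("plate",.055,.075)):
    k=(P[...,2]>a)&(P[...,2]<b)&(np.hypot(P[...,0]-.583,P[...,1]+.16)<.045);q=P[k]
    print(n,len(q),q.mean(0).round(4),cv2.minAreaRect((q[:,:2]*1000).astype(np.float32)))
E
```

```text
t 2.23 pos [ 0.5821 -0.1577  0.3599] F [0.08 0.66 0.13] row [-0.022 -0.064  2.648] [ 0.0018 -0.0022 -0.0013]
block 3581 [ 0.5819 -0.1578  0.1104] ((584.0726318359375, -157.58970642089844), (46.33329391479492, 46.04867172241211), 5.835507392883301)
plate 1755 [ 0.5682 -0.1588  0.0662] ((573.06298828125, -158.8270721435547), (69.86235046386719, 72.58428192138672), 5.416548728942871)
```

View pics/w1.png

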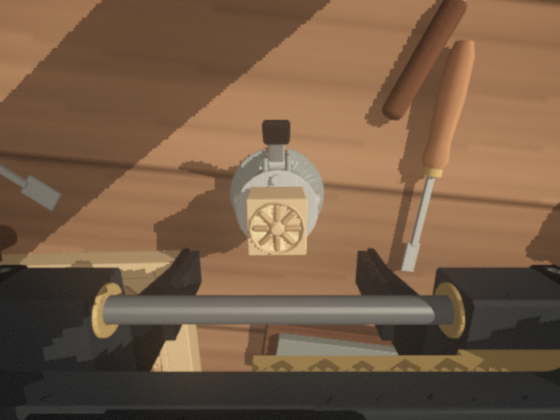

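The wrist view shows the block at (277,225) between the open fingers, with the lever pad at (276,132) and square alignment. The block sits at (0.584,-0.158). I'll descend and grip it.

Emit:
move_arm(
  commands=[
    [[-0.04,0,0.7,0,0,0],[-0.04,0,1.4,0,0,0],[-0.04,0,2.1,0,0,0],[-0.04,0,2.6,0,0,0],[-0.04,0,2.6,0,0,0],[-0.04,0,2.6,0,0,0]],
  ],
)

```text
time: 3.02
position: [0.5845, -0.1569, 0.258]
tool_rot: [-0.049, 0.999, -0.0, 0.001]
ft_force: [-0.0, -0.9, 0.1]
grip_width: 0.0871
grip_force: 0.0
```

Emit:
move_arm(
  commands=[
    [[0,0,0,0,0,0],[0,0,0,0,0,0],[0,0,0,0,0,0],[0,0,0,0,0,0],[0,0,0,0,0,0],[0,0,0,0,0,0],[0,0,0,0,0,0],[0,0,0,0,0,0]],
  ],
  claw=1,
  squeeze=45,
)

```text
time: 4.03
position: [0.5843, -0.1581, 0.2568]
tool_rot: [-0.049, 0.999, -0.0, 0.0]
ft_force: [-0.2, -3.4, 0.0]
grip_width: 0.0457
grip_force: 45.0
```

Emit:
move_arm(
  commands=[
    [[0,0,-0.1,0,0,0],[0,0,-0.4,0,0,0],[0,0,-1,0,0,0],[0,0,-1.8,0,0,0],[0,0,-2.6,0,0,0],[0,0,-3.4,0,0,0],[0,0,-4,0,0,0],[0,0,-4,0,0,0],[0,0,-4,0,0,0]],
  ],
)

```text
time: 5.15
position: [0.5834, -0.1571, 0.4153]
tool_rot: [-0.049, 0.999, 0.001, -0.002]
ft_force: [0.0, 0.5, -9.3]
grip_width: 0.0458
grip_force: 45.0
```

```bash
python3 -c "
from h import *
go([.552,.253,.417],95.6)"
```

```text
t 5.15 pos [ 0.5834 -0.1571  0.4153] F [ 0.01  0.46 -9.26] row [-0.214 10.281 -0.022] [ 0.0022 -0.0032 -0.0004]
```

Emit:
move_arm(
  commands=[
    [[0,0.5,0,0,0,0],[0,1.5,0,0,0,0],[-0.1,2.7,0,0,0,0],[-0.1,4,0,0,0,0],[-0.1,5.3,0,0,0,0],[-0.2,6.6,0,0,0,0],[-0.2,7.9,0,0,0,0],[-0.2,9.1,0,0,0,0],[-0.21,9.9,0,0,0,0],[-0.21,10.28,0,0,0,0],[-0.21,10.28,0,0,0,0],[-0.21,10.28,0,0,0,0]],
  ],
)

```text
time: 6.65
position: [0.5527, 0.2514, 0.4162]
tool_rot: [-0.048, 0.999, -0.001, -0.001]
ft_force: [0.8, -0.1, -9.9]
grip_width: 0.0458
grip_force: 45.0
```

```bash
python3 - <<'E'
from h import *
go([.552,.253,.417],95.6)
for n in("wrist","scene"):
    c=camera(n);P=cloud(c);np.savez(n+"2.npz",**c);cv2.imwrite(f"pics/{n}2.png",c["pixels"])
    for m,a,b,rr in(("ballcap",.095,.13,.035),("collar",.055,.08,.06),("block+head",.15,.35,.1),("foot",.15,.19,.06)):
        k=(P[...,2]>a)&(P[...,2]<b)&(np.hypot(P[...,0]-.552,P[...,1]-.253)<rr);q=P[k]
        if len(q)>9:print(n,m,len(q),q.mean(0).round(4),q.min(0).round(4),q.max(0).round(4))
E
python3 -c "
import cv2,numpy as np
a=cv2.imread('pics/wrist2.png');b=cv2.imread('pics/scene2.png')[130:305,250:480]
cv2.imwrite('pics/both2.png',np.hstack([cv2.resize(a,(400,300)),cv2.resize(b,(394,300))]))"
```

```text
t 6.65 pos [0.5527 0.2514 0.4162] F [ 0.78 -0.12 -9.9 ] row [ 0.013  0.041 -0.021] [-0.0013 -0.0014 -0.0011]
wrist collar 405 [0.5172 0.275  0.0661] [0.5048 0.2172 0.0593] [0.5352 0.3043 0.0682]
wrist block+head 93075 [0.5269 0.2496 0.3092] [0.473  0.1625 0.1583] [0.5771 0.3345 0.3499]
wrist foot 3288 [0.5283 0.2496 0.1663] [0.5029 0.2019 0.1583] [0.569  0.3016 0.19  ]
scene ballcap 171 [0.5614 0.2635 0.1065] [0.5393 0.242  0.0951] [0.5746 0.2785 0.1172]
scene collar 723 [0.5637 0.2653 0.0659] [0.5058 0.2088 0.0569] [0.6055 0.3078 0.0796]
scene block+head 4037 [0.568  0.2659 0.2765] [0.4765 0.155  0.1577] [0.6046 0.3486 0.3499]
scene foot 637 [0.573  0.2647 0.1702] [0.5059 0.2009 0.1577] [0.6046 0.3019 0.1898]
```

View pics/both2.png

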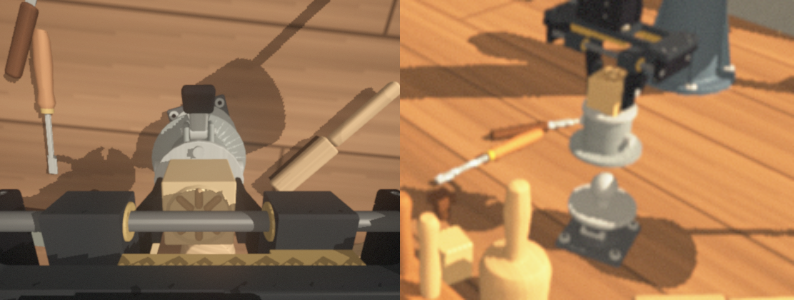

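The left part shows the head held square, with its pad at (198,98). The right part shows the head hanging above the ball, foot ring at (605,150) and ball at (600,190). I'll refine the relative offset by fitting the ball, collar rim and foot ring.

```bash
python3 - <<'E'
from h import *
from scipy.optimize import least_squares as ls
W={n:cloud(np.load(f)) for n,f in(("top","top0.npz"),("scene","scene2.npz"))}
def near(P,a,b,r):
    return P[(P[...,2]>a)&(P[...,2]<b)&(np.hypot(P[...,0]-.552,P[...,1]-.253)<r)]
for n,P in W.items():
    q=near(P,.096,.14,.028)
    s=ls(lambda c:np.linalg.norm(q-c,axis=1)-.02,[.552,.253,.097],loss="soft_l1",f_scale=.001)
    print(n,"ball",len(q),s.x.round(4),"rms",np.sqrt(np.mean(s.fun**2)).round(4))
    q=near(P,.05,.08,.06);h=q[(q[:,2]>np.median(q[:,2])-.003)];
    print(n,"collar top z",np.median(q[np.hypot(q[:,0]-.552,q[:,1]-.253)<.045][:,2]).round(4),"mec",cv2.minEnclosingCircle((h[:,:2]*1000).astype(np.float32)))
P=W["scene"]
q=near(P,.18,.212,.045)   # housing cylinder r=32
s=ls(lambda c:np.hypot(q[:,0]-c[0],q[:,1]-c[1])-.032,[.552,.253],loss="soft_l1",f_scale=.001);print("housing",len(q),s.x.round(4),np.abs(s.fun).mean().round(4))
q=near(P,.155,.19,.06);print("foot zrange",np.percentile(q[:,2],[1,10,50]).round(4))
# lower rim side of the foot ring
q=q[np.hypot(q[:,0]-.552,q[:,1]-.253)>.046];s=ls(lambda c:np.hypot(q[:,0]-c[0],q[:,1]-c[1])-.05,[.552,.253],loss="soft_l1",f_scale=.001);print("ring",len(q),s.x.round(4))
E
```

```text
top ball 152 [0.552  0.2548 0.0949] rms 0.0015
top collar top z 0.065 mec ((552.2443237304688, 255.043212890625), 49.948612213134766)
scene ball 163 [0.5535 0.2571 0.0957] rms 0.0016
scene collar top z 0.0662 mec ((554.5027465820312, 258.26397705078125), 51.78750991821289)
housing 369 [0.5534 0.251 ] 0.0021
foot zrange [0.1598 0.1636 0.1662]
ring 171 [0.5519 0.2512]
```

Within one camera, the ball is about 5–6 mm to +y of the head. The top camera agrees once its block bias is applied. I'll shift and come down to just above the ball.

Emit:
move_arm(
  commands=[
    [[0,0.07,0,0,0,0],[-0.01,0.14,0,0,0,0],[-0.01,0.14,0.3,0,0,0],[-0.01,0.14,0.6,0,0,0],[-0.01,0.14,0.85,0,0,0],[-0.01,0.14,0.95,0,0,0],[-0.01,0.14,0.95,0,0,0],[-0.01,0.14,0.95,0,0,0]],
  ],
)

```text
time: 7.75
position: [0.5528, 0.258, 0.3792]
tool_rot: [-0.049, 0.999, 0.0, 0.001]
ft_force: [0.6, -0.0, -8.6]
grip_width: 0.0455
grip_force: 45.0
```

Emit:
move_arm(
  commands=[
    [[0,0,0.05,0,0,0],[0,0,0.1,0,0,0],[0,0,0.15,0,0,0],[0,0,0.2,0,0,0],[0,0,0.2,0,0,0]],
  ],
)

```text
time: 8.38
position: [0.5525, 0.2579, 0.3705]
tool_rot: [-0.049, 0.999, -0.0, -0.0]
ft_force: [-0.6, -0.7, -9.2]
grip_width: 0.0456
grip_force: 45.0
```

Emit:
move_arm(
  commands=[
    [[0,0,0.05,0,0,0],[0,0,0.1,0,0,0],[0,0,0.15,0,0,0],[0,0,0.15,0,0,0]],
  ],
)

```text
time: 8.88
position: [0.5525, 0.258, 0.3645]
tool_rot: [-0.049, 0.999, -0.0, -0.0]
ft_force: [-0.8, -0.1, -9.8]
grip_width: 0.0457
grip_force: 45.0
```

Emit:
move_arm(
  commands=[
    [[0,0,0.05,0,0,0],[0,0,0.1,0,0,0],[0,0,0.15,0,0,0],[0,0,0.15,0,0,0]],
  ],
)

```text
time: 9.38
position: [0.5525, 0.258, 0.3585]
tool_rot: [-0.049, 0.999, -0.0, -0.0]
ft_force: [1.0, -1.3, -9.2]
grip_width: 0.0455
grip_force: 45.0
```

Emit:
move_arm(
  commands=[
    [[0,0,0.05,0,0,0],[0,0,0.1,0,0,0],[0,0,0.15,0,0,0],[0,0,0.2,0,0,0],[0,0,0.2,0,0,0]],
  ],
)

```text
time: 10.0
position: [0.5525, 0.2579, 0.3505]
tool_rot: [-0.049, 0.999, -0.0, -0.0]
ft_force: [0.2, -0.0, -9.0]
grip_width: 0.0458
grip_force: 45.0
```

Emit:
move_arm(
  commands=[
    [[0,0,0.05,0,0,0],[0,0,0.1,0,0,0],[0,0,0.15,0,0,0],[0,0,0.15,0,0,0]],
  ],
)

```text
time: 10.5
position: [0.5525, 0.2579, 0.3445]
tool_rot: [-0.049, 0.999, -0.0, -0.0]
ft_force: [0.5, -0.4, -9.2]
grip_width: 0.0458
grip_force: 45.0
```

Emit:
move_arm(
  commands=[
    [[0,0,0.05,0,0,0],[0,0,0.1,0,0,0],[0,0,0.15,0,0,0],[0,0,0.15,0,0,0]],
  ],
)

```text
time: 11.0
position: [0.5525, 0.2579, 0.3385]
tool_rot: [-0.049, 0.999, -0.0, -0.0]
ft_force: [-0.2, -0.5, -9.0]
grip_width: 0.0456
grip_force: 45.0
```

Emit:
move_arm(
  commands=[
    [[0,0,0.04,0,0,0],[0,0,0.08,0,0,0],[0,0,0.1,0,0,0],[0,0,0.1,0,0,0]],
  ],
)

```text
time: 11.5
position: [0.5526, 0.2579, 0.3347]
tool_rot: [-0.049, 0.999, -0.0, -0.0]
ft_force: [0.3, -0.0, -8.8]
grip_width: 0.0459
grip_force: 45.0
```

Emit:
move_arm(
  commands=[
    [[0,0,0.03,0,0,0],[0,0,0.06,0,0,0],[0,0,0.08,0,0,0],[0,0,0.08,0,0,0]],
  ],
)

```text
time: 12.0
position: [0.5528, 0.2579, 0.333]
tool_rot: [-0.049, 0.999, -0.0, 0.001]
ft_force: [-2.2, -1.7, 4.4]
grip_width: 0.0456
grip_force: 45.0
```

Emit:
move_arm(
  commands=[
    [[0,0,0.025,0,0,0],[0,0,0.05,0,0,0],[0,0,0.05,0,0,0]],
  ],
)

```text
time: 12.38
position: [0.5531, 0.2582, 0.3304]
tool_rot: [-0.049, 0.999, 0.0, 0.001]
ft_force: [0.2, -1.2, 5.1]
grip_width: 0.0458
grip_force: 45.0
```

Emit:
move_arm(
  commands=[
    [[0,0,0.025,0,0,0],[0,0,0.05,0,0,0],[0,0,0.05,0,0,0]],
  ],
)

```text
time: 12.75
position: [0.5533, 0.2581, 0.3286]
tool_rot: [-0.049, 0.999, 0.0, 0.002]
ft_force: [-0.1, -1.2, 7.6]
grip_width: 0.046
grip_force: 45.0
```

Emit:
move_arm(
  commands=[
    [[0,0,0.025,0,0,0],[0,0,0.05,0,0,0],[0,0,0.05,0,0,0]],
  ],
)

```text
time: 13.12
position: [0.5533, 0.258, 0.3259]
tool_rot: [-0.049, 0.999, 0.0, 0.002]
ft_force: [1.9, -0.8, 1.9]
grip_width: 0.0456
grip_force: 45.0
```

Emit:
move_arm(
  commands=[
    [[0,0,0.025,0,0,0],[0,0,0.05,0,0,0],[0,0,0.05,0,0,0]],
  ],
)

```text
time: 13.5
position: [0.5534, 0.2582, 0.3231]
tool_rot: [-0.048, 0.999, 0.0, 0.001]
ft_force: [4.6, 0.8, -3.3]
grip_width: 0.0458
grip_force: 45.0
```

Emit:
move_arm(
  commands=[
    [[0,0,0.02,0,0,0],[0,0,0.04,0,0,0],[0,0,0.04,0,0,0]],
  ],
)

```text
time: 13.88
position: [0.5533, 0.2581, 0.323]
tool_rot: [-0.049, 0.999, 0.0, 0.002]
ft_force: [4.7, 0.3, 3.9]
grip_width: 0.0459
grip_force: 45.0
```

Emit:
move_arm(
  commands=[
    [[0,0,0.02,0,0,0],[0,0,0.04,0,0,0],[0,0,0.04,0,0,0]],
  ],
)

```text
time: 14.25
position: [0.5532, 0.2581, 0.323]
tool_rot: [-0.049, 0.999, 0.0, 0.002]
ft_force: [3.2, -1.2, 12.8]
grip_width: 0.046
grip_force: 45.0
```

Emit:
move_arm(
  commands=[
    [[0,0,0.02,0,0,0],[0,0,0.04,0,0,0],[0,0,0.04,0,0,0]],
  ],
)

```text
time: 14.62
position: [0.5531, 0.2581, 0.3229]
tool_rot: [-0.049, 0.999, 0.0, 0.002]
ft_force: [0.2, -0.7, 20.4]
grip_width: 0.0456
grip_force: 45.0
```

The head is at the hard stop: z holds at 0.323 (foot ≈ 0.066) while the force climbs. I'll ease off and release.

Emit:
move_arm(
  commands=[
    [[0,0,-0.04,0,0,0],[0,0,-0.08,0,0,0],[0,0,-0.12,0,0,0],[0,0,-0.12,0,0,0]],
  ],
)

```text
time: 15.12
position: [0.5531, 0.2582, 0.3231]
tool_rot: [-0.049, 0.999, 0.0, 0.001]
ft_force: [6.1, 0.8, -0.9]
grip_width: 0.0454
grip_force: 45.0
```

Emit:
move_arm(
  commands=[
    [[0,0,0,0,0,0],[0,0,0,0,0,0],[0,0,0,0,0,0],[0,0,0,0,0,0],[0,0,0,0,0,0],[0,0,0,0,0,0],[0,0,0,0,0,0]],
  ],
  claw=-1,
)

```text
time: 16.0
position: [0.5526, 0.258, 0.3236]
tool_rot: [-0.049, 0.999, -0.0, -0.0]
ft_force: [-0.2, -0.5, 0.0]
grip_width: 0.0869
grip_force: 0.0
```

```bash
python3 - <<'E'
from h import *
go([.553,.258,.45],95.6)
c=camera("wrist");cv2.imwrite("pics/w3.png",c["pixels"]);P=cloud(c)
b=cv2.cvtColor(c["pixels"],cv2.COLOR_BGR2HSV)[...,2]
near=lambda x,y,r:np.hypot(P[...,0]-x,P[...,1]-y)<r
q=P[near(.553,.258,.035)&(P[...,2]>.168)&(P[...,2]<.19)];print("block",len(q),q.mean(0).round(4),cv2.minAreaRect((q[:,:2]*1000).astype(np.float32)))
A=np.c_[q[:,:2]-q[:,:2].mean(0),np.ones(len(q))];print("top slope",np.linalg.lstsq(A,q[:,2],rcond=None)[0].round(3))
q=P[near(.488,.252,.03)&(b<60)&(P[...,2]>.12)];print("pad",len(q),q.mean(0).round(4),q.min(0).round(4),q.max(0).round(4))
E
```

```text
t 16.0 pos [0.5526 0.258  0.3236] F [-0.16 -0.48  0.03] row [-0.011  0.    -3.161] [-0.     -0.     -0.0005]
block 6546 [0.5472 0.2582 0.1762] ((553.2413330078125, 258.73968505859375), (47.1231689453125, 46.1558952331543), 6.147289276123047)
top slope [0.04  0.004 0.176]
pad 1094 [0.4844 0.2526 0.1689] [0.4706 0.2414 0.1387] [0.4944 0.2622 0.3033]
```

View pics/w3.png

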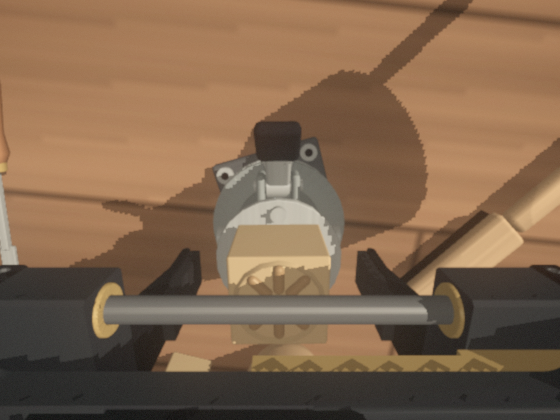

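The wrist view shows the head seated on the collar, with the block at (279,285), the pad at (278,138) and the fingers clear. Block top is at 0.176 = collar 0.066 + 0.110, so it is home. Next I'll lift straight off, close the fingers and move over the pad.

Emit:
move_arm(
  commands=[
    [[0,0,-0.2,0,0,0],[0,0,-0.6,0,0,0],[0,0,-1.1,0,0,0],[0,0,-1.6,0,0,0],[0,0,-1.8,0,0,0],[0,0,-1.8,0,0,0]],
  ],
)

```text
time: 16.8
position: [0.5526, 0.258, 0.3966]
tool_rot: [-0.049, 0.999, 0.0, 0.001]
ft_force: [-0.6, 0.2, 0.2]
grip_width: 0.087
grip_force: 0.0
```

Emit:
move_arm(
  commands=[
    [[0.3,0,0,0,0,0],[0.8,0,0,0,0,0],[1.3,0,0,0,0,0],[1.75,0,0,0,0,0],[1.75,0,0,0,0,0],[1.75,0,0,0,0,0],[1.75,0,0,0,0,0],[1.75,0,0,0,0,0],[1.75,0,0,0,0,0],[1.75,0,0,0,0,0]],
  ],
  claw=1,
  squeeze=20,
)

```text
time: 18.05
position: [0.483, 0.2512, 0.3955]
tool_rot: [-0.049, 0.999, 0.0, -0.0]
ft_force: [0.3, 0.5, -0.0]
grip_width: 0.0015
grip_force: 0.0
```

```bash
python3 - <<'E'
from h import *
a=np.radians(5.6);d=np.array([np.cos(a),np.sin(a)])
p=np.r_[np.array([.553,.258])-.07*d,.345];go(p,95.6)
c=camera("scene");cv2.imwrite("pics/s4.png",cv2.resize(c["pixels"][130:305,280:480],(640,560)))
c=camera("top");P=cloud(c)
q=P[(np.hypot(P[...,0]-.553,P[...,1]-.258)<.06)&(P[...,2]>.165)&(P[...,2]<.19)];print("block top",len(q),q.mean(0).round(4))
E
```

```text
t 18.05 pos [0.483  0.2512 0.3955] F [ 0.35  0.55 -0.01] row [-8.000e-03 -1.000e-03  1.263e+00] [ 0.     -0.     -0.0006]
block top 312 [0.5529 0.2543 0.1756]
```

View pics/s4.png

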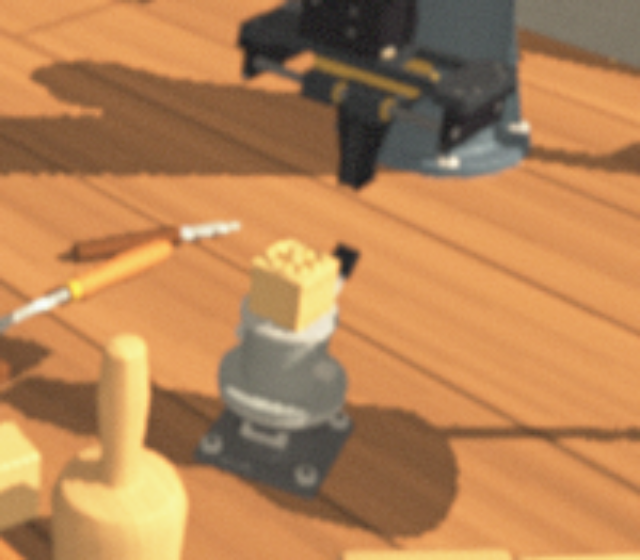

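The scene crop shows the head standing upright on the collar, with its lever up at (345,260) and the closed fingers above at (355,180). I'll press the lever down along its arc.

Emit:
move_arm(
  commands=[
    [[0,0,0.3,0,0,0],[0,0,0.7,0,0,0],[0,0,1.1,0,0,0],[0,0,1.2,0,0,0],[0,0,1.25,0,0,0],[0,0,1.3,0,0,0],[0,0,1.3,0,0,0]],
  ],
)

```text
time: 19.02
position: [0.483, 0.2512, 0.3438]
tool_rot: [-0.049, 0.999, 0.0, 0.0]
ft_force: [-0.7, 1.1, 0.2]
grip_width: 0.0004
grip_force: 0.0
```

Emit:
move_arm(
  commands=[
    [[0.02,0,0.05,0,0,0],[0.03,0,0.1,0,0,0],[0.05,0,0.15,0,0,0],[0.07,0,0.2,0,0,0],[0.08,0,0.25,0,0,0],[0.1,0,0.3,0,0,0],[0.1,0,0.3,0,0,0]],
  ],
)

```text
time: 19.9
position: [0.4759, 0.2506, 0.3317]
tool_rot: [-0.049, 0.999, -0.001, -0.005]
ft_force: [-7.3, -0.9, 9.7]
grip_width: 0.0006
grip_force: 4.9
```

Emit:
move_arm(
  commands=[
    [[0.05,0,0.05,0,0,0],[0.1,0,0.1,0,0,0],[0.13,0,0.15,0,0,0],[0.16,0,0.2,0,0,0],[0.18,0,0.25,0,0,0],[0.2,0,0.3,0,0,0],[0.2,0,0.3,0,0,0]],
  ],
)

```text
time: 20.78
position: [0.4703, 0.2499, 0.3194]
tool_rot: [-0.049, 0.999, -0.0, -0.001]
ft_force: [-2.7, -0.3, 2.7]
grip_width: 0.0002
grip_force: 1.3
```

Emit:
move_arm(
  commands=[
    [[0.03,0,0.05,0,0,0],[0.05,0,0.1,0,0,0],[0.06,0,0.15,0,0,0],[0.06,0,0.2,0,0,0],[0.06,0,0.2,0,0,0]],
  ],
)

```text
time: 21.4
position: [0.4692, 0.2499, 0.3113]
tool_rot: [-0.049, 0.999, 0.0, 0.001]
ft_force: [-0.8, 0.3, -0.2]
grip_width: 0.0005
grip_force: 0.2
```

The force vanished, so I'll look before pressing on.

```bash
python3 - <<'E'
from h import *
c=camera("scene");w=camera("wrist")
cv2.imwrite("pics/s5.png",np.hstack([cv2.resize(c["pixels"][160:290,310:430],(390,420),interpolation=2),cv2.resize(w["pixels"][100:420,120:430],(407,420))]))
E
```

```text
(no output)
```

View pics/s5.png

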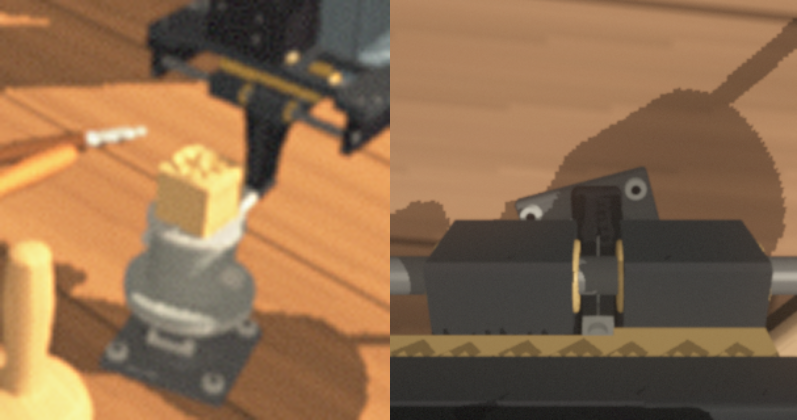

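The left part shows the grey lever arm running up to the fingers at (255,195). The pad itself is hidden behind the fingers, so its state is unclear. I'll lift straight up and measure it.

Emit:
move_arm(
  commands=[
    [[0,0,-0.3,0,0,0],[0,0,-0.8,0,0,0],[0,0,-1.3,0,0,0],[0,0,-1.8,0,0,0],[0,0,-1.8,0,0,0]],
  ],
)

```text
time: 22.12
position: [0.4693, 0.25, 0.3857]
tool_rot: [-0.049, 0.999, 0.001, 0.003]
ft_force: [-0.4, -2.0, -0.1]
grip_width: 0.0004
grip_force: 0.0
```

```bash
python3 - <<'E'
from h import *
a=np.radians(5.6);M=np.array([[np.cos(a),np.sin(a)],[-np.sin(a),np.cos(a)]])
go([.47,.25,.33],95.6)
for n,ax in(("scene",(.5535,.2571)),("wrist",(.553,.258))):
    c=camera(n);cv2.imwrite(f"pics/{n}6.png",c["pixels"]);P=cloud(c);b=cv2.cvtColor(c["pixels"],cv2.COLOR_BGR2HSV)[...,2]
    H=(P[...,:2]-ax)@M.T;z=P[...,2]-.066
    k=(H[...,0]<-.042)&(H[...,0]>-.11)&(abs(H[...,1])<.018)&(z>.025)&(z<.105)
    for lab,kk in(("dark",k&(b<60)),("light",k&(b>=60))):
        if kk.sum()>3:print(n,lab,kk.sum(),"x",np.percentile(H[kk][:,0],[2,50,98]).round(4),"z",np.percentile(z[kk],[2,50,98]).round(4))
    d=P[k];
    if k.sum()>9:
        f=np.polyfit(H[k&(b<60)][:,0],z[k&(b<60)],1) if (k&(b<60)).sum()>5 else None;print("slope deg",None if f is None else np.degrees(np.arctan(f[0])))
s=cv2.imread("pics/scene6.png")[160:290,310:430];w=cv2.imread("pics/wrist6.png")
cv2.imwrite("pics/s6.png",np.hstack([cv2.resize(s,(390,420),interpolation=2),cv2.resize(w[100:420,120:430],(407,420))]))
E
```

```text
t 22.12 pos [0.4693 0.25   0.3857] F [-0.36 -2.02 -0.08] row [-0.01  -0.003  1.392] [ 0.001   0.0056 -0.0004]
scene dark 14 x [-0.0848 -0.0815 -0.0739] z [0.0577 0.059  0.0621]
scene light 75 x [-0.0932 -0.0747 -0.0538] z [0.0493 0.0567 0.0624]
slope deg -5.026821120539498
wrist dark 221 x [-0.0879 -0.0786 -0.0732] z [0.0565 0.0588 0.0616]
wrist light 822 x [-0.0951 -0.0815 -0.0561] z [0.0519 0.059  0.0627]
slope deg -14.863921378077576
```

View pics/s6.png

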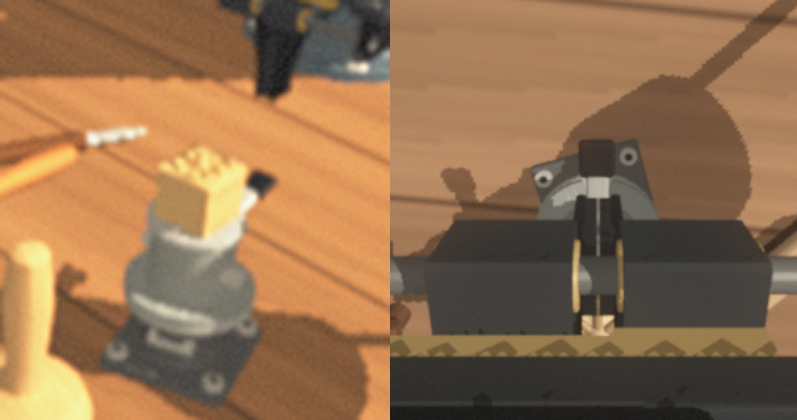

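The lever is partly down: the pad, at about (265,182) left and (598,155) right, is about 58 mm above the foot with a slope of about 10–15°. I'll press on from above at the same place.

Emit:
move_arm(
  commands=[
    [[0,0,0.4,0,0,0],[0,0,0.9,0,0,0],[0,0,1.4,0,0,0],[0,0,1.7,0,0,0],[0,0,1.8,0,0,0],[0,0,1.85,0,0,0],[0,0,1.9,0,0,0],[0,0,1.95,0,0,0],[0,0,2.0,0,0,0],[0,0,2.05,0,0,0],[0,0,2.05,0,0,0]],
  ],
)

```text
time: 23.6
position: [0.4686, 0.2498, 0.3014]
tool_rot: [-0.049, 0.999, 0.0, 0.0]
ft_force: [-0.9, -0.0, 1.2]
grip_width: 0.0006
grip_force: 0.4
```

Emit:
move_arm(
  commands=[
    [[0,0,0.04,0,0,0],[0,0,0.08,0,0,0],[0,0,0.12,0,0,0],[0,0,0.12,0,0,0]],
  ],
)

```text
time: 24.1
position: [0.4684, 0.2498, 0.2968]
tool_rot: [-0.049, 0.999, 0.0, -0.0]
ft_force: [-3.2, -0.3, 3.9]
grip_width: 0.0004
grip_force: 1.9
```

Emit:
move_arm(
  commands=[
    [[0,0,0.03,0,0,0],[0,0,0.06,0,0,0],[0,0,0.06,0,0,0]],
  ],
)

```text
time: 24.48
position: [0.4682, 0.2498, 0.2962]
tool_rot: [-0.049, 0.999, 0.0, 0.0]
ft_force: [-6.1, -1.4, 18.3]
grip_width: -0.0
grip_force: 8.7
```

That is the hard stop: tip at 0.114 as predicted, force jumping to 18 N. I'll lift away and check.

Emit:
move_arm(
  commands=[
    [[0,0,-0.1,0,0,0],[0,0,-0.4,0,0,0],[0,0,-1,0,0,0],[0,0,-1.8,0,0,0],[0,0,-2.6,0,0,0],[0,0,-3,0,0,0],[0,0,-3,0,0,0],[0,0,-3,0,0,0]],
  ],
)

```text
time: 25.48
position: [0.4684, 0.2496, 0.4137]
tool_rot: [-0.049, 0.999, -0.0, -0.001]
ft_force: [-0.0, 0.2, -0.2]
grip_width: 0.0004
grip_force: 0.0
```

```bash
python3 - <<'E'
from h import *
a=np.radians(5.6);M=np.array([[np.cos(a),np.sin(a)],[-np.sin(a),np.cos(a)]])
for n,ax in(("scene",(.5535,.2571)),("wrist",(.553,.258))):
    c=camera(n);P=cloud(c)
    H=(P[...,:2]-ax)@M.T;z=P[...,2]-.066
    k=(H[...,0]<-.076)&(H[...,0]>-.11)&(abs(H[...,1])<.009)&(z>.02)&(z<.105)
    f=np.polyfit(H[k][:,0],z[k],1);print(n,k.sum(),"x",np.percentile(H[k][:,0],[2,50,98]).round(4),"z",np.percentile(z[k],[2,50,98]).round(4),"slope deg",np.degrees(np.arctan(f[0])).round(1))
    q=P[(abs(H).max(-1)<.03)&(P[...,2]>.17)&(P[...,2]<.19)];print(" blocktop",len(q),q.mean(0).round(4))
    if n=="scene":cv2.imwrite("pics/s7.png",cv2.resize(c["pixels"][160:290,310:430],(480,520),interpolation=2))
E
```

```text
scene 30 x [-0.0954 -0.087  -0.0769] z [0.0421 0.048  0.0501] slope deg 8.9
 blocktop 252 [0.559  0.2614 0.176 ]
wrist 461 x [-0.0968 -0.0873 -0.0767] z [0.0457 0.048  0.0495] slope deg 2.8
 blocktop 368 [0.5666 0.2598 0.1775]
```

View pics/s7.png

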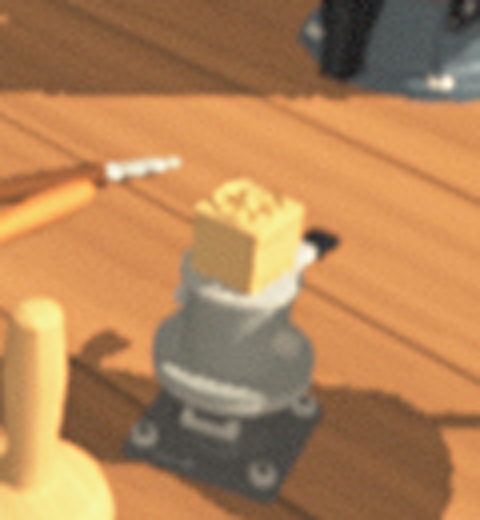

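The crop shows the head upright on the collar, with the lever level and its pad at (322,240). The pad is 48 mm above the foot, the fully-down height, so I'll hand in.

```bash
python3 -c "
from rig import *
print(hand_in())"
```

```text
the job is handed in; nothing more can be done
None
```

I handed the job in with the head home and upright on the collar, its latch lever fully down and the gripper clear; the hand-in returned no verdict.

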